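# Set the sliding covers of the two-bay tray

### The job

The sanding is done and the hinges are fitted next: in the two-bay wooden tray, push the sliding cover of the bay that holds the sanding block fully shut, and push the cover of the bay that holds the steel hinge fully open. Push the covers gently with the fingertips against their upright strips; lift nothing, and leave the block and the hinge in their bays and the tools round the tray where they are.

Things in the scene. Friction and masses are not known exactly. Their poses are not given: they have to be found in the camera images.
- tray: Fixed wooden tray, 156 (x) by 244 mm (y), 57 mm high. Origin: centre of its underside, on the table; at yaw 0 its x points away from the robot, its y to the robot's left. Two lanes run along its x, left (y = +59 mm) and right (y = -59 mm). Each has a bay 68 x 112 mm, 40 mm deep, at the near (-x) end, a closed deck at the far (+x) end, and a sliding cover on top.
- left_bay (a point): Centre of the floor of the left bay (tray frame x = -38, y = +59, z = 6 mm).
- right_bay (a point): Centre of the floor of the right bay (tray frame x = -38, y = -59, z = 6 mm).
- left_cover (a joint): Slide of the left cover: 0 m = fully shut over its bay (stop), 0.073 m = fully open, over the deck (stop); it grows as the cover moves along the tray's +x, away from the robot. About 1.5 N of friction, no spring: it stays where it is left. It cannot be lifted.
- right_cover (a joint): Slide of the right cover, same as the left one: 0 m fully shut, 0.073 m fully open, towards the tray's +x.
- left_strip (a point): Top centre of the left cover's upright strip, 78 mm above the table. The strip stands across the middle of the plywood cover: 46 mm along tray y, 12 mm thick along tray x, 26 mm high. The cover is 70 (tray x) by 111 mm (tray y), upper face 52 mm above the table; 29 mm of flat board lie each side of the strip. Push it along tray -x to shut, +x to open.
- right_strip (a point): Top centre of the right cover's upright strip; same sizes as the left one.
- sanding_block: Cork sanding block wrapped in abrasive paper, 108 mm long across the lanes, 64 mm wide, 31 mm high, lying loose in one of the two bays. Origin: centre of its underside.
- butt_hinge: Steel butt hinge opened flat, 76 mm long across the lanes, 62 mm wide, 10 mm high at the barrel, lying loose in the other bay. Origin: centre of its underside.
- wax_tin: Bystander: loose round tin of wax, 86 mm across, 30 mm high, left of the tray. Origin: centre of its underside.
- marking_gauge: Bystander: loose wooden marking gauge, 55 x 200 x 64 mm, right of the tray. Origin: centre of its underside.
- g_clamp: Bystander: loose small G clamp lying on its side, 87 x 153 x 17 mm, farther to the left. Origin: centre of its underside.

How it is judged:
At the end, for the whole second after the job is handed in: The cover of the bay with the sanding block stands within 4 mm of fully shut and the cover of the bay with the steel hinge within 4 mm of fully open, both at rest; the block and the hinge lie in their bays, on the bay floors (((horizontal distance between sanding_block and left_bay below 0.03 m and horizontal distance between butt_hinge and right_bay below 0.03 m and value of joint left_cover below 0.004 m and value of joint right_cover above 0.069 m) or (horizontal distance between sanding_block and right_bay below 0.03 m and horizontal distance between butt_hinge and left_bay below 0.03 m and value of joint right_cover below 0.004 m and value of joint left_cover above 0.069 m)) and height (world z) of each of sanding_block, butt_hinge below 0.015 m and velocity of joint left_cover between -0.005 and 0.005 m/s and velocity of joint right_cover between -0.005 and 0.005 m/s); the robot touches nothing.
It fails at once if the sanding block or the hinge is lifted (more than 15 mm above its bay floor) (height (world z) of any of sanding_block, butt_hinge above 0.021 m).
It fails at once if a cover is pushed or squeezed with more than 40 N (contact force between the fingers and left_cover above 40 N or contact force between the fingers and right_cover above 40 N).
It fails at once if a loose tool beside the tray is shifted or lifted by more than 20 mm (distance of any of wax_tin, marking_gauge, g_clamp from where it was at the start of the episode above 0.02 m).
It also fails if it takes over 38 s, if anything falls off the work surface, if the arm or the gripper's body presses on something with over 40 N, if the wrist force passes 120 N, or if a joint passes its speed limit or range.

### The arm

A 7-joint arm with a two-finger parallel gripper is mounted at the origin on a cart in front of the work surface, level with it; the furniture and walls round the work are solid. World frame = base frame: x ahead of the robot, y to its left, z up, the work surface at z = 0. Lengths are in m, angles in rad, forces in N, time in s.
With the tool pointing down it reaches from about 0.425 to 0.875 m from the base axis. Payload 4.7 kg.
Tool frame: the origin (TCP) lies midway between the tips of the shut fingers; the grasp point (between the pads) lies 19 mm behind it; z points along the fingers, y is the line along which they close (so a half turn about z gives the same grasp; the last joint's range is limited). The gripper opens to 87 mm and grips with 3 to 60 N. Pads are 19 mm wide; open, the fingers measure 117 mm over their backs; the gripper's body (75 mm by 190 mm) begins 51 mm behind the grasp point.
Start: joints at [1.333, 0.321, -0.07, 1.45, 0.023, 1.371, -0.057], TCP at [0.162, -0.63, 0.223] pointing down, gripper open.
Joint ranges: [-2.86, 2.86], [-0.3, 2.09], [-1.38, 1.24], [0.06, 2.45], [-1.56, 4.7], [0.09, 2.05], [-2.69, 2.69]. Speed limits (rad/s): [2.57, 2.57, 3.14, 3.14, 3.14, 3.14, 3.14].

### API

Orientations are given as a rotation vector (axis times angle).
In Python, from bench import ctrl gives the robot as it stands.
- The arm moves only by the shell command python3 inch.py FILE [FORCE], which reads ROWS from the file FILE. ROWS is a JSON list of rows, 1 to 20 of them, each an object with the fields pos (a list: dx, dy, dz in m), yaw (a turn about the tool's z in rad), finger_gap (the opening from 0.0 (shut) to 1.0 (fully open)); a field left out counts as zero (the opening has to be given); each row is the pose to reach, as a shift and turn from the pose commanded when the command began, along the tool's axes at that moment; what a row does not reach only later rows make up. A row lasts 1/10 s, in which the tool goes at most 0.05 m and 0.15 rad, less where a joint would pass 70% of its speed; a pose out of reach is approached as far as the arm can. The fingers move at their own pace and stop on an object; FORCE is the grip in N (left out, the last holds). Time passes only in rows, so rows that do not move let the fingers close. It prints the time, the measured TCP pose, the force, the opening and the grip force at its end. Input that does not fit is refused with a message, and nothing moves.
- ctrl.get_state(): the state, without advancing time (a new reading comes with each control period).
- ctrl.get_image(name): name is "scene" or "top" or "wrist"; returns the picture (420x560x3 uint8, red, green, blue); there is no depth.
- ctrl.camera_model(name): a dict with "vertical_fov" (degrees; the focal length in pixels is half the picture's height over the tangent of half this angle, whatever the lens; pixels are square), "cx", "cy" (the principal point, pixels), "k1" (the pictures are not rectified: a ray, as slopes to the right and down, at radius r is drawn at 1 + k1 r^2 times it, then the intrinsics apply), "rvec" (rotation vector, rad) and "tvec" (3), from world to camera coordinates, as OpenCV has them; the wrist camera has in their place "hand_eye" (4x4, takes a point from camera to tool coordinates, whose origin is the TCP and whose axes are the flange's). Camera axes: x right, y down, z forward; pixel columns grow to the right and rows downward; lengths in m; the calibration is good to about 2 mm. A picture is of the moment at which its call begins: read the wrist's pose just before it. camera_model takes no time and is no camera call.
- ctrl.close_job(): hands the job in; it is judged then, once.
The state is a dict: "time": time; "joint_positions": joint angles; "qd": joint speeds; "joint_torque": joint torques, N m; "position": TCP position; "tool_rot": TCP orientation; "ft_force": force on the tool from outside, world axes, zero at the start; "torque": the same for the moment, N m; "grip_width": opening from 0.0 (shut) to 1.0 (fully open); "grip_force": force on a finger pad.
Only numpy, scipy, OpenCV 4.12 (cv2) and the standard library are available. Lean on these libraries where they do the work, as an engineer would, in place of code of your own. Each camera call takes 0.05 s, during which the arm holds its last target. There are 200 camera calls.

## Working session

There is one attempt and no reset: what is moved stays moved. The work goes in short steps, Python scripts to look and compute and a shell command to move; the robot and the scene stay as the last step left them, time stands still between calls to the robot, and variables do not carry over. Pictures are saved under pics/ and viewed, at most 10 in all, crops included, and the job is handed in when it is done.

```bash
mkdir -p pics; ls
cat > h.py <<'E'
import numpy as np,cv2
from bench import ctrl
from scipy.spatial.transform import Rotation as R
def cam(n):
    m=ctrl.camera_model(n); f=210/np.tan(np.radians(m["vertical_fov"])/2)
    if "hand_eye" in m:
        s=ctrl.get_state(); T=np.eye(4); T[:3,:3]=R.from_rotvec(s["tool_rot"]).as_matrix(); T[:3,3]=s["position"]
        W=T@np.array(m["hand_eye"]); Rw=W[:3,:3]; c=W[:3,3]
    else:
        Rw=R.from_rotvec(m["rvec"]).as_matrix().T; c=-Rw@np.array(m["tvec"])
    return f,m["cx"],m["cy"],m["k1"],Rw,c
def ray(C,u,v):
    f,cx,cy,k,Rw,c=C; d=np.array([(u-cx)/f,(v-cy)/f]); s=d.copy()
    for _ in range(30): s=d/(1+k*(s@s))
    return c,Rw@np.array([s[0],s[1],1])
def onz(C,u,v,z):
    c,d=ray(C,u,v); return c+d*(z-c[2])/d[2]
def proj(C,p):
    f,cx,cy,k,Rw,c=C; q=Rw.T@(np.array(p)-c); s=q[:2]/q[2]; s=s*(1+k*(s@s)); return s*f+[cx,cy]
def tri(r):
    A=np.zeros((3,3));b=np.zeros(3)
    for c,d in r:
        d=d/np.linalg.norm(d);P=np.eye(3)-np.outer(d,d);A+=P;b+=P@c
    p=np.linalg.solve(A,b); return p,[np.linalg.norm(np.cross(p-c,d/np.linalg.norm(d))) for c,d in r]
def snap(n,f):
    im=ctrl.get_image(n); cv2.imwrite(f,np.ascontiguousarray(im[:,:,::-1])); return im
E
python3 - <<'E'
from h import *
for n in("scene","top"):
    snap(n,f"pics/{n}0.png"); C=cam(n); print(n,C[5],C[4][:,2],C[0])
s=ctrl.get_state();print(s["time"],s["position"],s["tool_rot"],R.from_rotvec(s["tool_rot"]).as_matrix().round(3))
E
```

```text
bench.py
inch.py
pics
scene [-0.20150734 -0.93834554  1.20109331] [ 0.4277457   0.49066269 -0.75913354] 538.1609935653831
top [ 0.18193914 -0.20147464  1.30190705] [ 0.17819713 -0.00995342 -0.98394447] 452.8933951237685
0.1 [ 0.16178046 -0.62904175  0.22154595] [-3.11501047e+00 -3.94307598e-01  4.72952361e-04] [[ 0.968  0.249 -0.001]
 [ 0.249 -0.968  0.002]
 [-0.    -0.002 -1.   ]]
```

View pics/scene0.png

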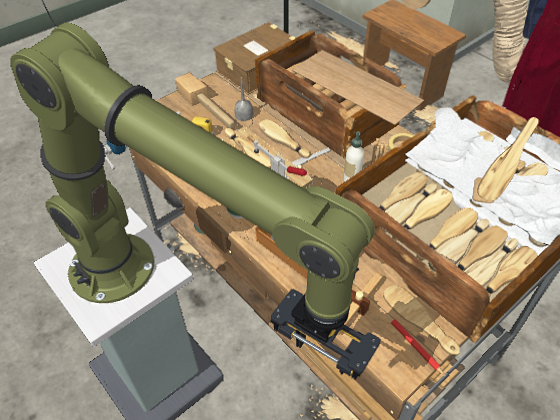

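View pics/top0.png

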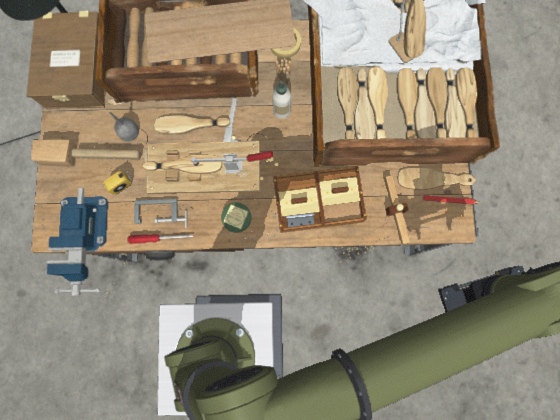

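The top view shows the tray at about (320,200), the wax tin at (236,216) and the gauge at (397,208). The scene view is blocked by the arm. I'll enlarge the tray.

Run:
```python
from h import *
im=cv2.imread("pics/top0.png")[155:245,215:425]
cv2.imwrite("pics/crop0.png",cv2.resize(im,None,fx=3.8,fy=3.8,interpolation=cv2.INTER_CUBIC))
C=cam("top")
for p in [(275,180),(361,170),(367,221),(282,231)]: print(p,onz(C,*p,.057))
for p in [(300,197),(342,186)]: print(p,onz(C,*p,.078))
```

```text
(275, 180) [ 0.48968784 -0.17739481  0.057     ]
(361, 170) [ 0.51359552 -0.42239713  0.057     ]
(367, 221) [ 0.36667004 -0.43144826  0.057     ]
(282, 231) [ 0.3441211  -0.19411669  0.057     ]
(300, 197) [ 0.43473114 -0.24588771  0.078     ]
(342, 186) [ 0.46329196 -0.36334503  0.078     ]
```

View pics/crop0.png

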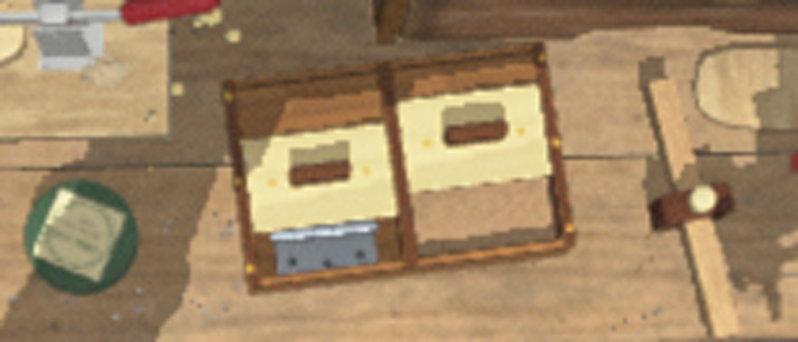

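The grey hinge is in the left bay, at crop (325,250). The tan sanding block fills the right bay at (480,215). Both covers are part open, with strips at (320,165) and (475,130). So the left cover gets opened and the right one shut. I'll move above the tray for wrist views.

```bash
echo '[{"pos":[0.05,-0.036,-0.06],"finger_gap":0},{"pos":[0.34,-0.25,-0.06],"yaw":0.16,"finger_gap":0},{"pos":[0.34,-0.25,-0.06],"yaw":0.16,"finger_gap":0},{"pos":[0.34,-0.25,-0.06],"yaw":0.16,"finger_gap":0},{"pos":[0.34,-0.25,-0.06],"yaw":0.16,"finger_gap":0},{"pos":[0.34,-0.25,-0.06],"yaw":0.16,"finger_gap":0},{"pos":[0.34,-0.25,-0.06],"yaw":0.16,"finger_gap":0},{"pos":[0.34,-0.25,-0.06],"yaw":0.16,"finger_gap":0},{"pos":[0.34,-0.25,-0.06],"yaw":0.16,"finger_gap":0},{"pos":[0.34,-0.25,-0.06],"yaw":0.16,"finger_gap":0},{"pos":[0.34,-0.25,-0.06],"yaw":0.16,"finger_gap":0},{"pos":[0.34,-0.25,-0.06],"yaw":0.16,"finger_gap":0},{"pos":[0.34,-0.25,-0.06],"yaw":0.16,"finger_gap":0},{"pos":[0.34,-0.25,-0.06],"yaw":0.16,"finger_gap":0}]' > m.json && python3 inch.py m.json
python3 - <<'E'
from h import *
import pickle
C=cam("wrist"); snap("wrist","pics/w1.png"); pickle.dump(C,open("w1.pkl","wb")); print(C[5],C[4][:,2],ctrl.get_state()["position"])
E
```

```text
time: 1.5
position: [0.428, -0.3038, 0.2823]
tool_rot: [-3.138, -0.14, 0.001]
ft_force: [-0.4, -0.3, 0.2]
grip_width: 0.004
grip_force: 0.0
[ 0.49623109 -0.29784423  0.44457708] [-0.24870144 -0.02229921 -0.96832347] [ 0.42820124 -0.30360484  0.28236163]
```

View pics/w1.png

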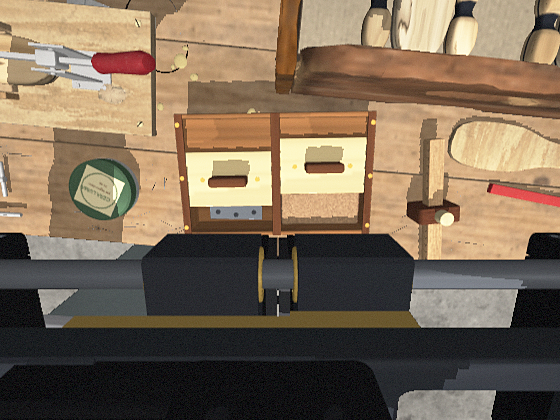

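The wrist view confirms it: the hinge is in the left bay at (236,212) and the speckled cork block in the right bay at (320,206). The strips are at (228,182) and (324,168), and the tray's brass pins at (177,125), (373,122) and (187,228). Next I'll measure the strips in two views.

```bash
cat > m.py <<'E'
from h import *
import pickle
def strip(im,box):
    x0,y0,x1,y1=box; c=im[y0:y1,x0:x1]; h=cv2.cvtColor(c,cv2.COLOR_BGR2HSV)
    m=((h[...,2]<125)&(h[...,1]>110)).astype(np.uint8)
    n,l,s,ce=cv2.connectedComponentsWithStats(m); i=1+np.argmax(s[1:,4])
    return ce[i]+[x0,y0],s[i]+[x0,y0,0,0,0]
E
python3 - <<'E'
from m import *
w=cv2.imread("pics/w1.png");t=cv2.imread("pics/top0.png")
W=pickle.load(open("w1.pkl","rb"));T=cam("top")
for nm,bw,bt in(("L",(200,160,255,200),(284,185,315,212)),("R",(295,150,352,185),(326,176,358,197))):
    a,sa=strip(w,bw);b,sb=strip(t,bt)
    p,e=tri([ray(W,*a),ray(T,*b)]);print(nm,a,sa,b,sb,"tri",p.round(4),np.round(e,4),"w@78",onz(W,*a,.078).round(4),"t@78",onz(T,*b,.078).round(4))
    x,y,ww,hh=sa[:4]
    for u,v in((x,y+hh/2),(x+ww,y+hh/2),(x+ww/2,y),(x+ww/2,y+hh)):print("  edge",onz(W,u,v,.078).round(4))
for p in((177,125),(373,122),(187,228)): print("pin",onz(W,*p,.057).round(4))
for p in((277,177),(358,169),(363,218),(282,226)): print("tpin",onz(T,*p,.057).round(4))
E
```

```text
L [227.97849462 178.41397849] [208 176  39  10 186] [298.67307692 200.01923077] [292 197  15   7  52] tri [ 0.4299 -0.2421  0.061 ] [0.0005 0.0005] w@78 [ 0.433  -0.2442  0.078 ] t@78 [ 0.4263 -0.242   0.078 ]
  edge [ 0.4278 -0.2205  0.078 ]
  edge [ 0.432 -0.267  0.078]
  edge [ 0.4359 -0.2435  0.078 ]
  edge [ 0.4238 -0.2441  0.078 ]
R [322.72289157 164.37951807] [304 162  40  11 166] [339.54237288 189.44067797] [332 187  16   6  59] tri [ 0.4579 -0.3581  0.0588] [0.0004 0.0004] w@78 [ 0.4598 -0.3548  0.078 ] t@78 [ 0.4537 -0.3561  0.078 ]
  edge [ 0.4541 -0.3332  0.078 ]
  edge [ 0.4584 -0.3803  0.078 ]
  edge [ 0.4627 -0.3559  0.078 ]
  edge [ 0.4498 -0.3576  0.078 ]
pin [ 0.489  -0.1764  0.057 ]
pin [ 0.5137 -0.412   0.057 ]
pin [ 0.3589 -0.1907  0.057 ]
tpin [ 0.4983 -0.1832  0.057 ]
tpin [ 0.5167 -0.414   0.057 ]
tpin [ 0.3754 -0.4207  0.057 ]
tpin [ 0.3581 -0.1944  0.057 ]
```

Strip length comes out at 46.6 mm, which matches. The centroid heights are biased because each view sees a different face. I'll go above the left pushing point and take a second wrist view on the way to check heights.

```bash
echo '[{"pos":[-0.021,-0.059,0.05],"finger_gap":0},{"pos":[-0.021,-0.059,0.09],"finger_gap":0},{"pos":[-0.021,-0.059,0.13],"finger_gap":0},{"pos":[-0.021,-0.059,0.13],"finger_gap":0},{"pos":[-0.021,-0.059,0.13],"finger_gap":0}]' > m.json && python3 inch.py m.json
python3 - <<'E'
from m import *
C=cam("wrist"); snap("wrist","pics/w2.png"); pickle.dump(C,open("w2.pkl","wb"))
P=ctrl.get_state()["position"];print(P)
W=pickle.load(open("w1.pkl","rb"));w=cv2.imread("pics/w1.png");w2=cv2.imread("pics/w2.png")
for nm,b1,c in(("L",(200,160,255,200),[.43,-.244,.078]),("R",(295,150,352,185),[.4565,-.357,.078])):
    u,v=proj(C,c).astype(int); a,s=strip(w,b1); b,s2=strip(w2,(max(0,u-42),v-28,u+42,v+28))
    print(nm,(u,v),s,s2,tri([ray(W,*a),ray(C,*b)]))
    for k in (0,1): # near edge centre / left end
        f=lambda s:(s[0]+s[2]/2,s[1]+s[3]) if k==0 else (s[0],s[1]+s[3]/2)
        print(tri([ray(W,*f(s)),ray(C,*f(s2))]))
E
```

```text
time: 2.05
position: [0.4024, -0.2463, 0.1529]
tool_rot: [-3.138, -0.143, 0.001]
ft_force: [1.0, 0.8, 1.1]
grip_width: 0.005
grip_force: 0.0
[ 0.40378443 -0.24716234  0.15455974]
L (np.int64(277), np.int64(182)) [208 176  39  10 186] [246 174  59  18 657] (array([ 0.43012155, -0.24226573,  0.06477317]), [np.float64(0.0006273850449944347), np.float64(0.0006273850449945532)])
(array([ 0.42185154, -0.24314541,  0.07205281]), [np.float64(0.0007619486082838728), np.float64(0.0007619486082838176)])
(array([ 0.42618639, -0.21899489,  0.07073825]), [np.float64(0.00023130167588826268), np.float64(0.0002313016758883685)])
R (np.int64(428), np.int64(161)) [304 162  40  11 166] [389 153  70  18 795] (array([ 0.45747164, -0.35685678,  0.06555102]), [np.float64(0.0010474161238175899), np.float64(0.0010474161238175667)])
(array([ 0.44855494, -0.35887377,  0.07010991]), [np.float64(0.00019465631455289865), np.float64(0.00019465631455293155)])
(array([ 0.45167222, -0.33528356,  0.05570234]), [np.float64(0.00012070150003777335), np.float64(0.000120701500037773)])
```

View pics/w2.png

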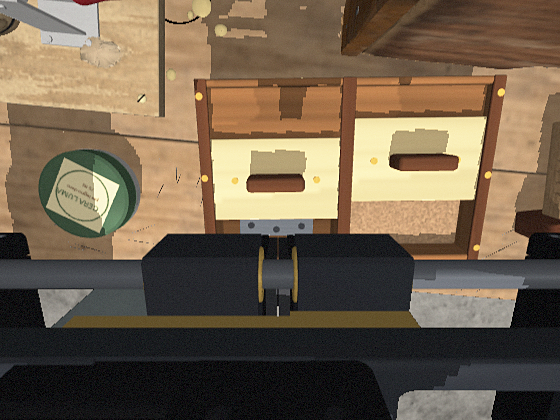

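The second wrist view shows the left strip at (276,184) just ahead of the shut fingertips and the right strip at (424,162). Triangulated heights are about 72 mm against 78 nominal, which fits at this resolution. Now lower and push the left cover away.

```bash
echo '[{"pos":[0,0,0.03],"finger_gap":0},{"pos":[0,0,0.06],"finger_gap":0},{"pos":[0,0,0.09],"finger_gap":0},{"pos":[0,0,0.09],"finger_gap":0},{"pos":[0,0,0.09],"finger_gap":0}]' > m.json && python3 inch.py m.json && echo '[{"pos":[0.005,0,0],"finger_gap":0},{"pos":[0.01,0,0],"finger_gap":0},{"pos":[0.013,0,0],"finger_gap":0},{"pos":[0.016,0,0],"finger_gap":0},{"pos":[0.02,0,0],"finger_gap":0},{"pos":[0.024,0,0],"finger_gap":0},{"pos":[0.028,0,0],"finger_gap":0},{"pos":[0.03,0,0],"finger_gap":0},{"pos":[0.03,0,0],"finger_gap":0}]' > m.json && python3 inch.py m.json
```

```text
time: 2.6
position: [0.4044, -0.2472, 0.0648]
tool_rot: [3.137, 0.143, 0.004]
ft_force: [-0.4, 0.2, -0.4]
grip_width: 0.007
grip_force: 0.0
time: 3.5
position: [0.433, -0.2428, 0.0624]
tool_rot: [-3.138, -0.145, -0.001]
ft_force: [-0.9, 0.8, 0.4]
grip_width: 0.007
grip_force: 0.0
```

```bash
echo '[{"pos":[0.002,0,0],"finger_gap":0},{"pos":[0.004,0,0],"finger_gap":0},{"pos":[0.006,0,0],"finger_gap":0},{"pos":[0.006,0,0],"finger_gap":0}]' > m.json && python3 inch.py m.json ; echo '[{"pos":[0.001,0,0],"finger_gap":0},{"pos":[0.002,0,0],"finger_gap":0},{"pos":[0.003,0,0],"finger_gap":0},{"pos":[0.003,0,0],"finger_gap":0}]' > m.json && python3 inch.py m.json
python3 - <<'E'
from m import *
snap("wrist","pics/w3.png")
E
```

```text
time: 3.9
position: [0.4387, -0.2423, 0.0624]
tool_rot: [-3.138, -0.145, -0.0]
ft_force: [0.1, 0.5, 0.3]
grip_width: 0.006
grip_force: 0.3
time: 4.3
position: [0.4415, -0.2421, 0.0624]
tool_rot: [-3.138, -0.145, 0.0]
ft_force: [-1.0, 1.0, -0.5]
grip_width: 0.011
grip_force: 0.6
```

View pics/w3.png

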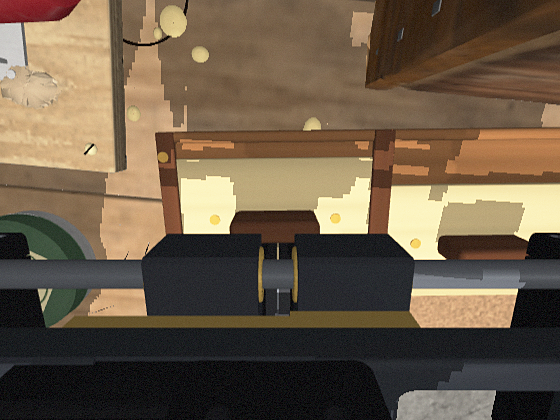

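The left cover is nearly at the far rim, with its far edge at row 157. It is still sliding freely, so I'll creep to the stop.

```bash
for i in 1 2 3 4; do echo; done >/dev/null; echo '[{"pos":[0.001,0,0],"finger_gap":0},{"pos":[0.002,0,0],"finger_gap":0},{"pos":[0.003,0,0],"finger_gap":0},{"pos":[0.003,0,0],"finger_gap":0}]' > m.json && python3 inch.py m.json; echo '[{"pos":[0.001,0,0],"finger_gap":0},{"pos":[0.002,0,0],"finger_gap":0},{"pos":[0.003,0,0],"finger_gap":0},{"pos":[0.003,0,0],"finger_gap":0}]' > m.json && python3 inch.py m.json
```

```text
time: 4.75
position: [0.4446, -0.242, 0.0625]
tool_rot: [3.138, 0.144, 0.0]
ft_force: [-0.6, 0.5, -0.4]
grip_width: 0.003
grip_force: 0.6
time: 5.15
position: [0.4476, -0.2418, 0.0625]
tool_rot: [3.138, 0.144, 0.0]
ft_force: [-0.3, 0.3, -0.9]
grip_width: 0.005
grip_force: 0.6
```

```bash
echo '[{"pos":[0.001,0,0],"finger_gap":0},{"pos":[0.002,0,0],"finger_gap":0},{"pos":[0.002,0,0],"finger_gap":0}]' > m.json && python3 inch.py m.json; echo '[{"pos":[0.001,0,0],"finger_gap":0},{"pos":[0.002,0,0],"finger_gap":0},{"pos":[0.002,0,0],"finger_gap":0}]' > m.json && python3 inch.py m.json; echo '[{"pos":[0.001,0,0],"finger_gap":0},{"pos":[0.002,0,0],"finger_gap":0},{"pos":[0.002,0,0],"finger_gap":0}]' > m.json && python3 inch.py m.json
```

```text
time: 5.45
position: [0.4496, -0.2416, 0.0626]
tool_rot: [3.138, 0.144, 0.0]
ft_force: [-1.5, 0.9, -0.0]
grip_width: 0.005
grip_force: 0.5
time: 5.75
position: [0.4499, -0.2416, 0.0625]
tool_rot: [-3.138, -0.144, 0.005]
ft_force: [-6.6, 0.8, 4.2]
grip_width: 0.003
grip_force: 3.0
time: 6.05
position: [0.4499, -0.2416, 0.0625]
tool_rot: [-3.138, -0.143, 0.011]
ft_force: [-11.1, 1.7, 8.6]
grip_width: 0.002
grip_force: 5.4
```

The left cover is against its stop: the tool no longer advances and force is rising. Back off, lift, and cross to the far side of the right strip.

```bash
echo '[{"pos":[-0.015,0,0],"finger_gap":0},{"pos":[-0.015,0,-0.03],"finger_gap":0},{"pos":[-0.015,0,-0.06],"finger_gap":0},{"pos":[0,0.05,-0.06],"finger_gap":0},{"pos":[0.021,0.09,-0.06],"finger_gap":0},{"pos":[0.021,0.115,-0.06],"finger_gap":0},{"pos":[0.021,0.115,-0.06],"finger_gap":0},{"pos":[0.021,0.115,-0.06],"finger_gap":0}]' > m.json && python3 inch.py m.json
python3 - <<'E'
from m import *
C=cam("wrist"); snap("wrist","pics/w4.png"); print(ctrl.get_state()["position"],proj(C,[.4565,-.357,.078]))
E
```

```text
time: 6.85
position: [0.4848, -0.354, 0.1224]
tool_rot: [-3.138, -0.142, -0.001]
ft_force: [0.1, -0.0, -0.0]
grip_width: 0.007
grip_force: 0.0
[ 0.484981   -0.35287147  0.1224635 ] [277.87909538 266.34494919]
```

View pics/w4.png

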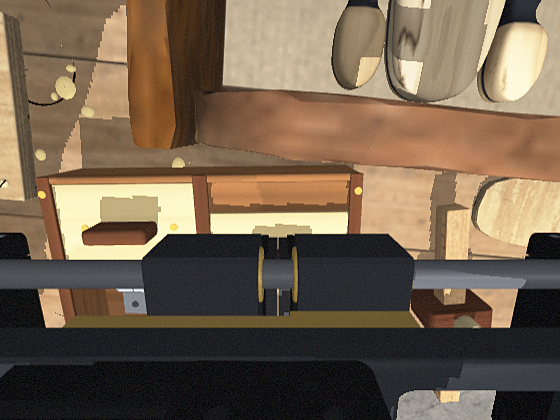

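The left cover now sits at the far rim at rows 172–185. The right strip is hidden behind the gripper, projecting to (278,266), 28 mm nearer than the fingers as planned. Lower and push toward the robot.

```bash
echo '[{"pos":[0,0,0.03],"finger_gap":0},{"pos":[0,0,0.06],"finger_gap":0},{"pos":[0,0,0.06],"finger_gap":0},{"pos":[0,0,0.06],"finger_gap":0}]' > m.json && python3 inch.py m.json && echo '[{"pos":[-0.004,0,0],"finger_gap":0},{"pos":[-0.008,0,0],"finger_gap":0},{"pos":[-0.011,0,0],"finger_gap":0},{"pos":[-0.014,0,0],"finger_gap":0},{"pos":[-0.018,0,0],"finger_gap":0},{"pos":[-0.022,0,0],"finger_gap":0},{"pos":[-0.026,0,0],"finger_gap":0},{"pos":[-0.03,0,0],"finger_gap":0},{"pos":[-0.034,0,0],"finger_gap":0},{"pos":[-0.038,0,0],"finger_gap":0},{"pos":[-0.042,0,0],"finger_gap":0},{"pos":[-0.046,0,0],"finger_gap":0},{"pos":[-0.05,0,0],"finger_gap":0},{"pos":[-0.05,0,0],"finger_gap":0}]' > m.json && python3 inch.py m.json
```

```text
time: 7.3
position: [0.485, -0.3526, 0.063]
tool_rot: [-3.138, -0.147, 0.0]
ft_force: [-0.0, 0.3, 0.2]
grip_width: 0.004
grip_force: 0.0
time: 8.7
position: [0.4338, -0.3584, 0.0623]
tool_rot: [-3.138, -0.143, 0.002]
ft_force: [-0.1, -0.7, 0.8]
grip_width: 0.004
grip_force: 0.0
```

```bash
echo '[{"pos":[-0.002,0,0],"finger_gap":0},{"pos":[-0.004,0,0],"finger_gap":0},{"pos":[-0.006,0,0],"finger_gap":0},{"pos":[-0.006,0,0],"finger_gap":0}]' > m.json && python3 inch.py m.json;echo '[{"pos":[-0.001,0,0],"finger_gap":0},{"pos":[-0.002,0,0],"finger_gap":0},{"pos":[-0.003,0,0],"finger_gap":0},{"pos":[-0.003,0,0],"finger_gap":0}]' > m.json && python3 inch.py m.json; echo '[{"pos":[-0.001,0,0],"finger_gap":0},{"pos":[-0.002,0,0],"finger_gap":0},{"pos":[-0.002,0,0],"finger_gap":0}]' > m.json && python3 inch.py m.json
```

```text
time: 9.1
position: [0.4285, -0.3587, 0.0623]
tool_rot: [-3.138, -0.144, 0.001]
ft_force: [0.0, -0.3, 0.3]
grip_width: 0.005
grip_force: 0.2
time: 9.5
position: [0.4258, -0.3589, 0.0625]
tool_rot: [-3.138, -0.144, 0.001]
ft_force: [0.8, 0.8, -0.3]
grip_width: 0.003
grip_force: 0.5
time: 9.8
position: [0.4239, -0.3592, 0.0625]
tool_rot: [-3.138, -0.144, 0.001]
ft_force: [1.1, 2.0, -0.7]
grip_width: 0.01
grip_force: 0.5
```

```bash
echo '[{"pos":[-0.001,0,0],"finger_gap":0},{"pos":[-0.002,0,0],"finger_gap":0},{"pos":[-0.002,0,0],"finger_gap":0}]' > m.json && python3 inch.py m.json
```

```text
time: 10.1
position: [0.4229, -0.3593, 0.0626]
tool_rot: [3.138, 0.145, 0.002]
ft_force: [3.4, 0.2, -2.9]
grip_width: 0.004
grip_force: 2.2
```

```bash
echo '[{"pos":[-0.001,0,0],"finger_gap":0},{"pos":[-0.002,0,0],"finger_gap":0},{"pos":[-0.002,0,0],"finger_gap":0}]' > m.json && python3 inch.py m.json; echo '[{"pos":[0.02,0,0],"finger_gap":0},{"pos":[0.02,0,-0.03],"finger_gap":0},{"pos":[0.02,0,-0.07],"finger_gap":0},{"pos":[0.02,0,-0.12],"finger_gap":0},{"pos":[0.02,0,-0.16],"finger_gap":0},{"pos":[0.02,-0.05,-0.2],"finger_gap":0},{"pos":[0.04,-0.06,-0.22],"finger_gap":0},{"pos":[0.04,-0.06,-0.22],"finger_gap":0},{"pos":[0.04,-0.06,-0.22],"finger_gap":0}]' > m.json && python3 inch.py m.json
python3 - <<'E'
from m import *
C=cam("wrist"); snap("wrist","pics/w5.png"); pickle.dump(C,open("w5.pkl","wb"))
w=cv2.imread("pics/w5.png")
for nm,c in(("L",[.4654,-.243,.078]),("R",[.4074,-.3605,.078])):
    print(nm,proj(C,c))
E
```

```text
time: 10.4
position: [0.4229, -0.3594, 0.0628]
tool_rot: [3.137, 0.146, 0.008]
ft_force: [8.8, 0.5, -6.7]
grip_width: 0.009
grip_force: 4.3
time: 11.3
position: [0.454, -0.2968, 0.2833]
tool_rot: [3.136, 0.145, -0.001]
ft_force: [-1.0, -1.1, -1.0]
grip_width: 0.003
grip_force: 0.0
L [232.92211853 173.3045382 ]
R [324.3694938  228.06295677]
```

View pics/w5.png

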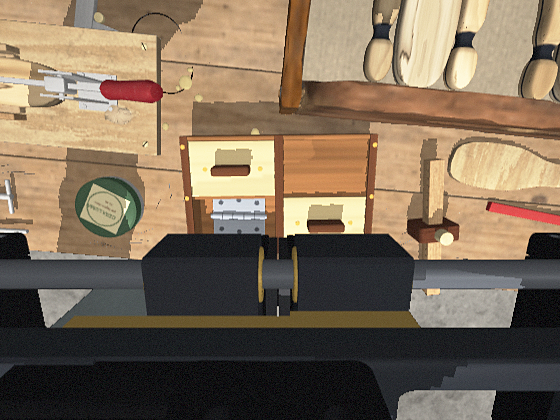

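The left cover lies at the far rim (strip at (231,170)) with the whole hinge showing. The right cover is over its bay (strip at (326,226)), and the bystander tools look undisturbed. Both covers met hard stops, so I'm handing in.

```bash
python3 -c "
from bench import ctrl
print(ctrl.close_job())"
```

```text
the job is handed in; nothing more can be done
None
```

I pushed the right cover, over the sanding block, shut to its stop and the left cover, over the hinge, open to its stop, then handed the job in at about 11 s; the hand-in returned no verdict.

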